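# Set out the display from the pile

## Task

Take the pile apart from the top down and set each article out for display on the wooden board of its own shape, finishing with one before fetching the next: the small square box on the small square board, the round box on the round board, the flat carton on the oblong board, the chocolate bar on the long narrow board. Each shall sit flat, right way up, centred on its board to within about a centimetre and squared up with its sides. Leave the stamp where it is and keep clear of the big bag.

Things in the scene. Friction and masses are not known exactly. Their poses are not given: they have to be found in the camera images.
- square_box: Small square cardboard box with a white push-on lid and a grey band across the lid, topmost in the pile. 45 x 45 mm, 28 mm high (the upper 14 mm is the lid, 45 mm; below it 42 mm). 60 g. Origin: centre of the underside; z up, x and y along its sides.
- round_box: Round wooden box with a push-on lid, under the small square box in the pile. 68 mm diameter, 30 mm high, about 0.13 kg. Origin: centre of the underside, z up.
- flat_carton: Dark carton lying flat on its broad side, pale label up, under the round box and across the chocolate bar. 98 mm long (its x), 62 mm wide (its y), 26 mm high, 0.14 kg. Origin: centre of the underside, z up.
- choc_bar: Wrapped chocolate bar lying flat, at the bottom of the pile on the table. 139 mm long over the crimped wrapper ends (its y; the solid bar is 124 mm), 56 mm wide (its x), 11 mm high, about 0.09 kg. Origin: centre of the underside, z up.
- square_board: Fixed display board, light wood on a slightly smaller dark foot, 14 mm high in all; its top is flat, without a rim. Origin: centre of the underside on the table, so the top is at origin z + 14 mm. Small square top, 64 x 64 mm, x and y along its sides; for the small square box.
- round_board: Fixed display board, light wood on a slightly smaller dark foot, 14 mm high in all; its top is flat, without a rim. Origin: centre of the underside on the table, so the top is at origin z + 14 mm. Round top, 88 mm diameter; for the round box.
- oblong_board: Fixed display board, light wood on a slightly smaller dark foot, 14 mm high in all; its top is flat, without a rim. Origin: centre of the underside on the table, so the top is at origin z + 14 mm. Oblong top, 120 mm (its x) by 82 mm (its y); for the flat carton.
- long_board: Fixed display board, light wood on a slightly smaller dark foot, 14 mm high in all; its top is flat, without a rim. Origin: centre of the underside on the table, so the top is at origin z + 14 mm. Long narrow top, 156 mm (its y) by 76 mm (its x); for the chocolate bar.
- date_stamp: Bystander: rubber stamp with a black turned handle, base 30 mm (x) by 50 mm (y), 70 mm high, loose on the table. Origin: centre of the underside. Leave it alone. Round it, to the left of the work, lie a flat tin (17 mm high) and stand a fixed wire rack of bars (80 mm high) and a fixed price holder (85 mm high).
- bag_face (a point): Obstacle: foot of the middle of the left face of a big brown paper bag, fixed, 504 mm tall. The face runs 112 mm either way along (0.956, 0.292) in x, y; the bag lies from there 375 mm to the right along (0.292, -0.956). The arm starts right of the face, in front of the bag: come round on the robot's side of it and keep off.

How it is judged:
On the way, in this order (a step that is already met when the one before it is completed fails the run):
1. The small square box stands released on the small square board (horizontal distance between square_box and square_board below 0.012 m and z of square_box in the frame of square_board between 0.011 and 0.017 m and angle between square_box's own z axis and vertical below 0.08 rad and (angle between the x axis of square_box and the x axis of square_board, either way round below 0.18 rad or angle between the x axis of square_box and the y axis of square_board, either way round below 0.18 rad) and linear speed of square_box below 0.02 m/s and angular speed of square_box below 0.2 rad/s and contact force between square_box and the fingers below 0.05 N), for 0.2 s.
2. The round box stands released on the round board (horizontal distance between round_box and round_board below 0.012 m and z of round_box in the frame of round_board between 0.011 and 0.017 m and angle between round_box's own z axis and vertical below 0.08 rad and linear speed of round_box below 0.02 m/s and angular speed of round_box below 0.2 rad/s and contact force between round_box and the fingers below 0.05 N), for 0.2 s.
3. The flat carton lies released on the oblong board, along it (horizontal distance between flat_carton and oblong_board below 0.012 m and z of flat_carton in the frame of oblong_board between 0.011 and 0.017 m and angle between flat_carton's own z axis and vertical below 0.08 rad and angle between the x axis of flat_carton and the x axis of oblong_board, either way round below 0.18 rad and linear speed of flat_carton below 0.02 m/s and angular speed of flat_carton below 0.2 rad/s and contact force between flat_carton and the fingers below 0.05 N), for 0.2 s.
4. The chocolate bar lies released on the long board, along it (horizontal distance between choc_bar and long_board below 0.012 m and z of choc_bar in the frame of long_board between 0.011 and 0.017 m and angle between choc_bar's own z axis and vertical below 0.08 rad and angle between the y axis of choc_bar and the y axis of long_board, either way round below 0.18 rad and linear speed of choc_bar below 0.02 m/s and angular speed of choc_bar below 0.2 rad/s and contact force between choc_bar and the fingers below 0.05 N), for 0.2 s.
At the end, for the whole second after the job is handed in: Set out in turn from the top of the pile, each article rests released on its own board: flat within 0.08 rad, underside on the board top (3 mm), centres within 12 mm, sides squared within 0.18 rad (carton and bar along the board, either way round). Stamp moved under 25 mm, not knocked over (horizontal distance between square_box and square_board below 0.012 m and z of square_box in the frame of square_board between 0.011 and 0.017 m and angle between each of square_box, round_box, flat_carton, choc_bar's own z axis and vertical below 0.08 rad and (angle between the x axis of square_box and the x axis of square_board, either way round below 0.18 rad or angle between the x axis of square_box and the y axis of square_board, either way round below 0.18 rad) and linear speed of each of square_box, round_box, flat_carton, choc_bar below 0.02 m/s and angular speed of each of square_box, round_box, flat_carton, choc_bar below 0.2 rad/s and horizontal distance between round_box and round_board below 0.012 m and z of round_box in the frame of round_board between 0.011 and 0.017 m and horizontal distance between flat_carton and oblong_board below 0.012 m and z of flat_carton in the frame of oblong_board between 0.011 and 0.017 m and angle between the x axis of flat_carton and the x axis of oblong_board, either way round below 0.18 rad and horizontal distance between choc_bar and long_board below 0.012 m and z of choc_bar in the frame of long_board between 0.011 and 0.017 m and angle between the y axis of choc_bar and the y axis of long_board, either way round below 0.18 rad); the robot touches nothing.
It fails at once if The stamp is shifted by more than 25 mm or knocked over (distance of date_stamp from where it was at the start of the episode above 0.025 m or angle between date_stamp's own z axis and vertical above 0.5 rad).
It also fails if it takes over 99 s, if anything falls off the work surface, if the arm or the gripper's body presses on something with over 40 N, if the wrist force passes 120 N, or if a joint passes its speed limit or range.

## Robot

A 6-joint arm with a two-finger parallel gripper is mounted at the origin on a cart in front of the work surface, level with it; the furniture and walls round the work are solid. World frame = base frame: x ahead of the robot, y to its left, z up, the work surface at z = 0. Lengths are in m, angles in rad, forces in N, time in s.
With the tool pointing down it reaches from about 0.375 to 0.9 m from the base axis. Payload 3.1 kg.
Tool frame: the origin (TCP) lies at the very end of the fingers, on their centre line; the grasp point (between the pads) lies 19 mm behind it; z points along the fingers, y is the line along which they close (so a half turn about z gives the same grasp; the last joint's range is limited). The gripper opens to 85 mm and grips with 20 to 120 N. Pads are 22 mm wide; open, the fingers measure 114 mm over their backs; the gripper's body (76 mm by 85 mm) begins 54 mm behind the grasp point. The pads swing forward as they close: fully open they stand 13 mm farther back than shut.
Start: joints at [-1.349, 0.527, 1.433, -0, 1.181, -0.178], TCP at [0.244, -0.575, 0.231] pointing down, gripper open.
Joint ranges: [-3.08, 3.08], [-0.75, 2.2], [0.22, 2.44], [-1.43, 4.57], [0, 2.65], [-2.85, 2.85]. Speed limits (rad/s): [2.79, 2.79, 3.14, 3.14, 3.14, 3.14].

## Interface

Orientations are given as a unit quaternion [x, y, z, w].
In Python, from station import sense, snapshot, camera_params, sign_off gives the robot as it stands.
- The arm moves only by the shell command python3 -m handwheel 'ROWS' [OPENING] [FORCE]. ROWS is JSON, a list that holds one entry, the list of rows, each a list of 4 numbers: the shift along the tool's x, y, z in units of 25 mm (1.0 is 25 mm), then the turn about the tool's z in units of 6 degrees (1.0 is 6 degrees). A call has 1 to 20 rows; each row shifts and turns the commanded pose from where the row before left it, along the tool's axes as they then stand; what a row does not reach is not made up. A row lasts 1/8 s, in which the tool goes at most 62.5 mm and 10.7 degrees, less where a joint would pass 70% of its speed; a pose out of reach is approached as far as the arm can. A call is refused whole if a number of a shift passes 1 or a number of a turn 1, either way. A call with a gripper value outside its range is refused whole. OPENING is the finger opening in mm, from 0 to 85.4, set as the call begins (- or left out, the last holds). The fingers move at their own pace and stop on an object; FORCE is the grip in N (left out, the last holds). Time passes only in rows, so rows that do not move let the fingers close. It gives the time, the measured TCP pose, the force, the opening and the grip force at its end, in the units of the state.
- sense(): the state, without advancing time (a new reading comes with each control period).
- snapshot(name): name is "scene" or "top" or "wrist"; returns (picture, depth): 480x640x3 uint8, red, green, blue; 480x640 float32, m along the optical axis (not along the pixel's ray), 0 where there is no reading.
- camera_params(name): a dict with "mtx" (3x3 intrinsics, pixels), "extrinsics" (4x4, takes a point from camera to world coordinates); the wrist camera has in their place "hand_eye" (4x4, takes a point from camera to tool coordinates, whose origin is the TCP and whose axes are the flange's). Camera axes: x right, y up, looking along -z (the intrinsics and any distortion apply to the point x, -y, -z); pixel columns grow to the right and rows downward; lengths in m; the calibration is good to about 2 mm. The wrist camera is an equidistant fisheye: a pixel r from the principal point sees the ray r / f radians off the axis. A picture is of the moment at which its call begins: read the wrist's pose just before it. camera_params takes no time and is no camera call.
- sign_off(): hands the job in; it is judged then, once.
The state is a dict: "t": time; "q": joint angles; "qd": joint speeds; "tau": joint torques, N m; "tcp_pos": TCP position; "tool_rot": TCP orientation; "force": force on the tool from outside, world axes, zero at the start; "ft_torque": the same for the moment, N m; "finger_gap": opening from 0.0 (shut) to 1.0 (fully open); "gripper_force": force on a finger pad.
Only numpy, scipy, OpenCV 4.12 (cv2) and the standard library are available. Lean on these libraries where they do the work, as an engineer would, in place of code of your own. Each camera call takes 0.05 s, during which the arm holds its last target. There are 200 camera calls.

## Working session

There is one attempt and no reset: what is moved stays moved. The work goes in short steps, Python scripts to look and compute and a shell command to move; the robot and the scene stay as the last step left them, time stands still between calls to the robot, and variables do not carry over. Pictures are saved under pics/ and viewed, at most 14 in all, crops included, and the job is handed in when it is done.

```bash
mkdir -p pics
cat > h.py <<'E'
import numpy as np, cv2
from station import sense, snapshot, camera_params, sign_off
from scipy.spatial.transform import Rotation as R
def snap(name):
    s=sense(); p,d=snapshot(name); np.savez(f'{name}.npz',p=p,d=d,pos=s['tcp_pos'],rot=s['tool_rot']); return p,d
def save(p,f): cv2.imwrite('pics/'+f,cv2.cvtColor(p,cv2.COLOR_RGB2BGR))
def cloud(name):
    z=np.load(f'{name}.npz'); d=z['d']; c=camera_params(name); K=np.array(c['mtx']); T=np.array(c['extrinsics'])
    v,u=np.mgrid[:480,:640]
    x=(u-K[0,2])/K[0,0]*d; y=-(v-K[1,2])/K[1,1]*d
    P=np.stack([x,y,-d],-1)@T[:3,:3].T+T[:3,3]; P[d==0]=np.nan
    return P
E
python3 - <<'E'
from h import *
p,d=snap('top');save(p,'top.png');p,d=snap('scene');save(p,'scene.png')
for n in('top','scene','wrist'):print(n,camera_params(n))
print(sense())
E
```

```text
top {'mtx': array([[439.81928758,   0.        , 330.40868777],
       [  0.        , 439.81928758, 237.42556495],
       [  0.        ,   0.        ,   1.        ]]), 'extrinsics': array([[ 0.01279912,  0.98441065, -0.17541908,  0.39917933],
       [-0.999869  ,  0.01433839,  0.00751015, -0.26237305],
       [ 0.0099083 ,  0.17529998,  0.98446521,  0.89817278],
       [ 0.        ,  0.        ,  0.        ,  1.        ]])}
scene {'mtx': array([[610.42876416,   0.        , 313.75741212],
       [  0.        , 610.42876416, 237.21967951],
       [  0.        ,   0.        ,   1.        ]]), 'extrinsics': array([[-0.99811359,  0.04125498, -0.04546751,  0.51475097],
       [-0.05982331, -0.82000158,  0.5692263 ,  0.27964254],
       [-0.01380001,  0.57087252,  0.82092272,  0.84537781],
       [ 0.        ,  0.        ,  0.        ,  1.        ]])}
wrist {'mtx': array([[371.64829954,   0.        , 317.63039068],
       [  0.        , 371.64829954, 245.31286293],
       [  0.        ,   0.        ,   1.        ]]), 'hand_eye': array([[ 2.43241833e-04,  9.51550349e-01,  3.07492886e-01,
    
[... 259 characters left out ...]
 1.00000000e+00]])}
{'t': 0.1, 'q': array([-1.34851941e+00,  5.28366826e-01,  1.43380896e+00,  1.18924854e-05,
        1.18139834e+00, -1.78506594e-01]), 'qd': array([ 0.00023337, -0.00241129, -0.00201686, -0.00035668,  0.00115825,
       -0.00089484]), 'tau': array([-3.12897100e-04, -4.43305492e+01, -1.78586823e+01, -2.44161974e-04,
        3.88031738e-03,  1.67609653e-05]), 'tcp_pos': array([ 0.24371593, -0.57480676,  0.23042433]), 'tool_rot': array([ 9.79988642e-01,  1.99050946e-01, -1.61830821e-05, -9.90616077e-04]), 'force': array([ 0.80358575, -0.12502715, -0.03429578]), 'ft_torque': array([ 0.00455708, -0.01804853, -0.0074219 ]), 'gripper_force': 0.0, 'finger_gap': 0.9994936044075324}
```

View pics/top.png

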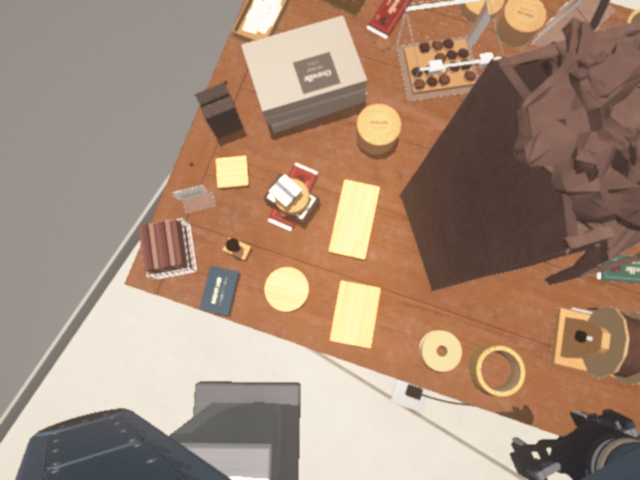

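View pics/scene.png

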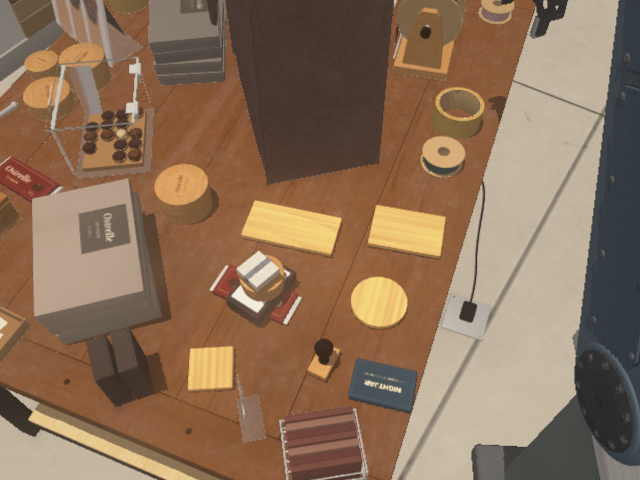

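The top view shows the square board at (232,172), round at (287,289), oblong at (355,314), long at (354,219), and the pile at (292,197). The stamp is at (237,247). The scene view agrees with this.

```bash
cat > m.py <<'E'
from h import *
def comp(name,P,p,zlo,zhi,seed,extra=None):
    m=(P[...,2]>zlo)&(P[...,2]<zhi)
    if extra is not None: m&=extra
    m=cv2.morphologyEx(m.astype(np.uint8),cv2.MORPH_OPEN,np.ones((2,2)))
    n,l=cv2.connectedComponents(m,connectivity=4)
    u,v=seed
    w=l[v-4:v+5,u-4:u+5]; w=w[w>0]
    if len(w)==0: return None
    k=np.bincount(w).argmax(); q=P[l==k]
    r=cv2.minAreaRect((q[:,:2]*1000).astype(np.float32))
    return len(q),np.round(q.mean(0),4),np.round(np.median(q[:,2]),4),r
E
python3 - <<'E'
from m import *
S={'top':dict(sq=(232,172),rd=(287,289),ob=(355,314),lo=(354,219)),'scene':dict(sq=(211,368),rd=(379,302),ob=(407,231),lo=(292,228))}
for n in S:
    P=cloud(n);z=np.load(n+'.npz');p=z['p'].astype(int)
    yel=(p[...,0]>190)&(p[...,1]>150)&(p[...,0]-p[...,2]>40)
    for k,s in S[n].items(): print(n,k,comp(n,P,p,0.006,0.022,s,yel))
    a=P[160:235,260:325] if n=='top' else P[240:335,200:310]
    h=np.histogram(a[...,2][np.isfinite(a[...,2])],bins=np.arange(-.005,.115,.005));print(h[0])
    p=z['p']; c=p[150:245,245:340] if n=='top' else p[240:335,205:310]
    save(cv2.resize(c,None,fx=6,fy=6,interpolation=cv2.INTER_CUBIC)[:600,:800],n+'_pile.png')
P=cloud('top')
print('tabl',P[345//1,300],P[260,300],P[150,200])
for v,u in [(190,288),(247,237),(200,220)]:print(P[v,u])
E
```

```text
top sq (915, array([nan, nan, nan]), np.float64(nan), ((nan, nan), (0.0, 0.0), 0.0))
top rd (1502, array([nan, nan, nan]), np.float64(nan), ((444.6396789550781, -186.13035583496094), (77.09634399414062, 68.67585754394531), 38.47343444824219))
top ob (2520, array([nan, nan, nan]), np.float64(nan), ((403.1735534667969, -323.05865478515625), (79.76638793945312, 120.33796691894531), 78.11971282958984))
top lo (2721, array([nan, nan, nan]), np.float64(nan), ((nan, nan), (0.0, 0.0), 0.0))
[1116 1310  263  535   28   28   25   51  394   25    0   14   22   53
  363   24    2   13   20  252  313    0    0]
scene sq (1771, array([nan, nan, nan]), np.float64(nan), ((695.7300415039062, -61.00404357910156), (63.07967758178711, 65.08905792236328), 8.441996574401855))
scene rd (2187, array([nan, nan, nan]), np.float64(nan), ((457.396240234375, -181.49234008789062), (81.99113464355469, 65.76376342773438), 50.80164337158203))
scene ob (2829, array([nan, nan, nan]), np.float64(nan), ((404.8631591796875, -320.9140930175781), (88.599609375, 120.03516387939453), 81.37983703613281))
scene lo (3340, array([nan, nan, nan]), np.float64(nan), ((599.4197387695312, -315.2191162109375), (76.39535522460938, 154.0737762451172), 78.4365463256836))
[1258 4464  407 1090  257  106  106  125  731  157   40   56   71   71
  317   87   53   34   71  217  682    0    0]
tabl [ 0.34135968 -0.21164797  0.00083706] [ 5.11177297e-01 -2.07385553e-01  3.04842309e-04] [ 7.45680218e-01  1.29080735e-02 -4.40923553e-04]
[ 0.63112991 -0.18753696  0.09846695]
[ 0.52689051 -0.08969826  0.06203637]
[ 0.63608701 -0.03589005 -0.00146541]
```

View pics/top_pile.png

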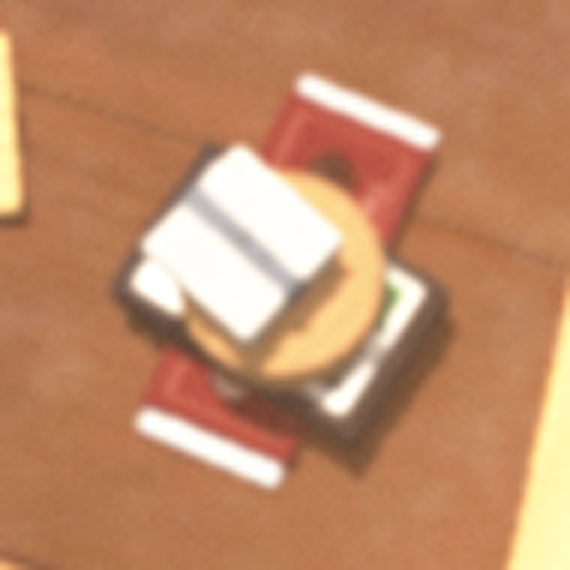

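View pics/scene_pile.png

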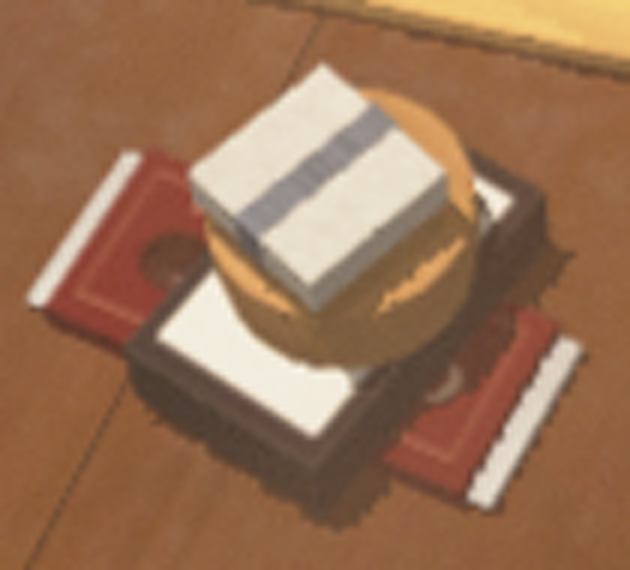

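```bash
cat >> h.py <<'E'
def ray(name,u,v,z):
    c=camera_params(name); K=np.array(c['mtx']); T=np.array(c['extrinsics'])
    u=np.asarray(u,float);v=np.asarray(v,float)
    d=np.stack([(u-K[0,2])/K[0,0],-(v-K[1,2])/K[1,1],-np.ones_like(u)],-1)@T[:3,:3].T
    return (T[:3,3]+d*((z-T[2,3])/d[...,2])[...,None])[...,:2]
def maskrect(name,m,seed,z):
    n,l=cv2.connectedComponents(m.astype(np.uint8),connectivity=4)
    v,u=np.nonzero(l==l[seed[1],seed[0]]); q=ray(name,u,v,z)
    r=cv2.minAreaRect((q*1000).astype(np.float32))
    return len(u),np.round(q.mean(0),4),[np.round(x,1) for x in r]
E
python3 - <<'E'
from h import *
S={'top':dict(sq=(232,172),rd=(287,289),ob=(355,314),lo=(354,219)),'scene':dict(sq=(211,368),rd=(379,302),ob=(407,231),lo=(292,228))}
for n in S:
    P=cloud(n);p=np.load(n+'.npz')['p'].astype(int)
    yel=(p[...,0]>190)&(p[...,1]>150)&(p[...,0]-p[...,2]>40)
    yel=cv2.morphologyEx(yel.astype(np.uint8),cv2.MORPH_CLOSE,np.ones((5,5)))
    for k,s in S[n].items(): print(n,k,*maskrect(n,yel,s,0.014))
    # pile layers from depth
    U=(slice(160,235),slice(260,325)) if n=='top' else (slice(240,335),slice(205,310))
    for lo,hi,nm in [(.088,.1,'sq'),(.06,.072,'rd'),(.032,.042,'carton'),(.007,.015,'bar')]:
        A=P[U]; m=(A[...,2]>lo)&(A[...,2]<hi); q=A[m]
        print(n,nm,len(q),np.round(q.mean(0),4),round(float(np.median(q[:,2])),4),cv2.minAreaRect((q[:,:2]*1000).astype(np.float32)))
E
```

```text
top sq 979 [ 0.6946 -0.0603] [array([694.7, -60.3]), array([66.9, 66.9]), np.float64(7.0)]
top rd 1629 [ 0.4515 -0.1818] [array([ 452.1, -181.6]), array([89.6, 88. ]), np.float64(1.2)]
top ob 2696 [ 0.4036 -0.3198] [array([ 404.4, -319.9]), array([ 85.2, 123.2]), np.float64(80.3)]
top lo 2926 [ 0.5962 -0.3173] [array([ 596.6, -323.7]), array([ 93.1, 159.7]), np.float64(78.8)]
top sq 576 [ 0.6313 -0.1817  0.095 ] 0.0952 ((632.3977661132812, -181.38577270507812), (45.81381607055664, 45.3941535949707), 48.696006774902344)
top rd 435 [ 0.6214 -0.2009  0.0669] 0.0669 ((626.60986328125, -195.2813720703125), (57.375877380371094, 67.54283142089844), 47.054718017578125)
top carton 457 [ 0.6226 -0.1961  0.0374] 0.0374 ((632.3045654296875, -187.63864135742188), (98.83599090576172, 64.11976623535156), 58.40863037109375)
top bar 731 [ 0.6462 -0.1909  0.011 ] 0.0111 ((640.036865234375, -197.85330200195312), (88.44554901123047, 141.41226196289062), 59.6832389831543)
scene sq 1783 [ 0.6969 -0.0598] [array([696.9, -60.3]), array([63. , 63.4]), np.float64(7.1)]
scene rd 2212 [ 0.4536 -0.1819] [array([ 453.6, -182.4]), array([85.1, 86.2]), np.float64(1.4)]
scene ob 2841 [ 0.4064 -0.3194] [array([ 406.8, -320.4]), array([ 81.6, 119. ]), np.float64(80.2)]
scene lo 3371 [ 0.5995 -0.3168] [array([ 600.2, -317.7]), array([ 75.8, 155.4]), np.float64(78.5)]
scene sq 930 [ 0.6341 -0.1785  0.0956] 0.096 ((634.2833862304688, -180.35107421875), (45.781837463378906, 46.88182067871094), 48.533470153808594)
scene rd 427 [ 0.6212 -0.1796  0.0672] 0.0677 ((632.0289916992188, -188.34800720214844), (67.19116973876953, 65.22229766845703), 26.203956604003906)
scene carton 930 [ 0.6415 -0.1648  0.0379] 0.0382 ((634.898193359375, -186.28842163085938), (99.57376861572266, 64.35509490966797), 57.2274055480957)
scene bar 1355 [ 0.6381 -0.2017  0.0118] 0.0122 ((644.9285888671875, -214.39707946777344), (164.5381622314453, 145.78079223632812), 85.33670043945312)
```

The pile crops show the square box offset up-left on the round lid, the carton below it running from upper left to lower right, and the bar at right angles to the carton. The two cameras agree to about 2 mm.

Run:
```python
from h import *
print('bag foot',ray('top',[402,433],[195,290],0.),ray('scene',[268,379],[185,163],0.))
for n,pts in [('top',dict(price=[(178,190),(210,188),(193,200)],dark=[(200,95),(228,85),(225,110)],grey=[(250,60),(260,105),(330,30),(362,85)],rack=[(143,228),(180,222)],round2=[(379,125)],stamp=[(232,244)])),]:
    P=cloud(n)
    for k,l in pts.items():
        for u,v in l: print(k,u,v,np.round(np.nanmedian(P[v-2:v+3,u-2:u+3].reshape(-1,3),0),3))
# bar ends: white crimps from crop coordinates (6x, offset 245,150)
c=np.array([[300,75],[440,130],[140,420],[275,485],[435,148],[285,478],[295,85],[135,410]])/6.+[245,150]
q=ray('top',c[:,0],c[:,1],.008);print(q)
```

```text
bag foot [[ 0.65252374 -0.41940464]
 [ 0.45355777 -0.47946145]] [[ 0.65050082 -0.41644719]
 [ 0.4516612  -0.47853929]]
price 178 190 [0.656 0.05  0.002]
price 210 188 [ 0.661 -0.014  0.001]
price 193 200 [0.634 0.019 0.003]
dark 200 95 [ 0.82  -0.01   0.099]
dark 228 85 [ 0.898 -0.039  0.   ]
dark 225 110 [ 0.79  -0.06   0.098]
grey 250 60 [ 0.895 -0.105  0.102]
grey 260 105 [ 0.845 -0.112  0.002]
grey 330 30 [ 0.964 -0.262  0.101]
grey 362 85 [ 0.854 -0.328  0.087]
rack 143 228 [0.557 0.084 0.082]
rack 180 222 [0.576 0.027 0.05 ]
round2 379 125 [ 0.783 -0.365  0.058]
stamp 232 244 [ 0.532 -0.081  0.069]
[[ 0.71791262 -0.19209346]
 [ 0.69844924 -0.24186271]
 [ 0.59251919 -0.1403594 ]
 [ 0.57039887 -0.18748562]
 [ 0.69182012 -0.24022223]
 [ 0.57289696 -0.19084668]
 [ 0.71418913 -0.19043039]
 [ 0.59601911 -0.13850559]]
```

```bash
python3 -m handwheel '[[[0,0,-0.8,0],[0,0,0,0]]]' 60 30
```

```text
t: 0.35
tcp_pos: [0.2441, -0.5762, 0.2523]
tool_rot: [0.98, 0.199, 0.0, 0.001]
force: [0.7, 0.7, -0.9]
finger_gap: 0.701
gripper_force: 0.0
```

```bash
cat > g.py <<'E'
import sys; from h import *
# usage: g.py x,y,z,phi ... ; shifts worked out with the axes at the start of each leg (turn comes last / with z)
s=sense(); p=np.array(s['tcp_pos']); M=R.from_quat(s['tool_rot']).as_matrix(); f=np.degrees(np.arctan2(M[1,0],M[0,0]))
print('t %.2f'%s['t'],'pos',np.round(p,4),'phi %.1f'%f,'q6 %.2f'%s['q'][5],'gap %.3f F %.1f'%(s['finger_gap'],s['gripper_force']))
for a in sys.argv[1:]:
    x,y,z,g=map(float,a.split(',')); c,n=np.cos(np.radians(f)),np.sin(np.radians(f))
    dx,dy=x-p[0],y-p[1]
    print('->',a,'shift',np.round(np.array([c*dx+n*dy,n*dx-c*dy,p[2]-z])/.025,2),'turn %.2f'%((f-g)/6)); p=np.array([x,y,z]); f=g
E
python3 g.py 0.35,-0.35,0.25,48.6 0.633,-0.181,0.15,48.6
```

```text
t 0.35 pos [ 0.2441 -0.5762  0.2523] phi 23.0 q6 -0.18 gap 0.701 F 0.0
-> 0.35,-0.35,0.25,48.6 shift [ 7.43 -6.68  0.09] turn -4.27
-> 0.633,-0.181,0.15,48.6 shift [12.56  4.02  4.  ] turn 0.00
```

```bash
python3 -m handwheel '[[[0.743,-0.668,0,0],[0.743,-0.668,0,0],[0.743,-0.668,0,0],[0.743,-0.668,0,0],[0.743,-0.668,0,0],[0.743,-0.668,0,0],[0.743,-0.668,0,0],[0.743,-0.668,0,0],[0.743,-0.668,0,0],[0.743,-0.668,0,0],[0,0,0,-0.85],[0,0,0,-0.85],[0,0,0,-0.85],[0,0,0,-0.85],[0,0,0,-0.87],[0,0,0,0]]]' && python3 g.py 0.633,-0.181,0.15,48.6
```

```text
t: 2.35
tcp_pos: [0.35, -0.3485, 0.2514]
tool_rot: [0.912, 0.411, 0.0, 0.0]
force: [0.3, -0.3, 0.6]
finger_gap: 0.702
gripper_force: 0.0
t 2.35 pos [ 0.35   -0.3485  0.2514] phi 48.5 q6 -0.29 gap 0.702 F 0.0
-> 0.633,-0.181,0.15,48.6 shift [12.52  4.05  4.06] turn -0.01
```

```bash
python3 -m handwheel '[[[0.9,0.29,0.25,0],[0.9,0.29,0.25,0],[0.9,0.29,0.25,0],[0.9,0.29,0.25,0],[0.9,0.29,0.25,0],[0.9,0.29,0.25,0],[0.9,0.29,0.25,0],[0.9,0.29,0.25,0],[0.9,0.29,0.25,0],[0.9,0.29,0.25,0],[0.9,0.29,0.25,0],[0.9,0.29,0.25,0],[0.9,0.29,0.25,0],[0.82,0.28,0.81,0],[0,0,0,0]]]' && python3 g.py 0.633,-0.181,0.071,48.6
python3 - <<'E'
from h import *
p,d=snap('scene'); save(cv2.resize(p[140:380,150:400],None,fx=2.4,fy=2.4),'s1.png')
E
```

```text
t: 4.22
tcp_pos: [0.6332, -0.1798, 0.1478]
tool_rot: [0.911, 0.412, -0.001, -0.001]
force: [0.3, -0.8, 1.2]
finger_gap: 0.704
gripper_force: 0.0
t 4.22 pos [ 0.6332 -0.1798  0.1478] phi 48.7 q6 0.27 gap 0.704 F 0.0
-> 0.633,-0.181,0.071,48.6 shift [-0.04  0.03  3.07] turn 0.02
```

View pics/s1.png

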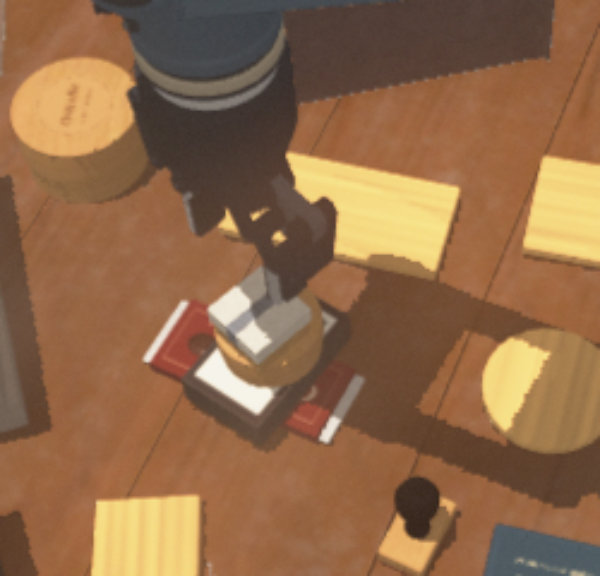

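The gripper is above the box at crop (260,310), with the fingers squared to it. Nothing else is near it.

```bash
python3 -m handwheel '[[[-0.04,0.03,0.5,0],[0,0,0.5,0],[0,0,0.5,0],[0,0,0.5,0],[0,0,0.4,0],[0,0,0.3,0],[0,0,0.2,0],[0,0,0.17,0],[0,0,0,0]]]' && python3 -m handwheel '[[[0,0,0,0],[0,0,0,0],[0,0,0,0],[0,0,0,0]]]' 30 25 && python3 g.py 0.633,-0.181,0.145,7
```

```text
t: 5.4
tcp_pos: [0.6325, -0.1826, 0.0729]
tool_rot: [0.911, 0.411, -0.0, -0.0]
force: [-1.2, 0.7, 0.4]
finger_gap: 0.702
gripper_force: 0.0
t: 5.9
tcp_pos: [0.633, -0.1828, 0.0735]
tool_rot: [0.911, 0.411, 0.0, 0.0]
force: [0.8, 0.9, 2.4]
finger_gap: 0.52
gripper_force: 27.1
t 5.90 pos [ 0.633  -0.1828  0.0735] phi 48.6 q6 0.27 gap 0.520 F 27.1
-> 0.633,-0.181,0.145,7 shift [ 0.06 -0.05 -2.86] turn 6.93
```

```bash
python3 -m handwheel '[[[0,0,-0.4,0],[0,0,-0.6,0],[0,0,-1,0],[0,0,-1,0.93],[0,0,0,1],[0,0,0,1],[0,0,0,1],[0,0,0,1],[0,0,0,1],[0,0,0,1],[0,0,0,0]]]' && python3 g.py 0.696,-0.0603,0.148,7
python3 - <<'E'
from h import *
p,d=snap('scene'); save(cv2.resize(p[140:380,150:400],None,fx=2.4,fy=2.4),'s2.png')
E
```

```text
t: 7.28
tcp_pos: [0.6328, -0.1828, 0.149]
tool_rot: [0.998, 0.062, 0.0, 0.0]
force: [-1.3, -0.4, -1.0]
finger_gap: 0.52
gripper_force: 26.8
t 7.28 pos [ 0.6328 -0.1828  0.149 ] phi 7.1 q6 1.00 gap 0.520 F 26.8
-> 0.696,-0.0603,0.148,7 shift [ 3.11 -4.55  0.04] turn 0.01
```

View pics/s2.png

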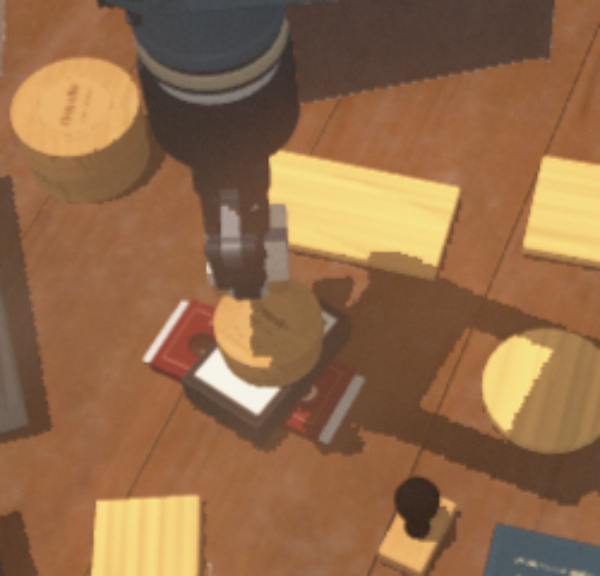

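The box is held square, and the rest of the pile looks unmoved. I'm carrying it to its board.

```bash
python3 -m handwheel '[[[0.5,-0.76,0,0],[0.5,-0.76,0,0],[0.5,-0.76,0,0],[0.6,-0.76,0,0],[0.5,-0.76,0,0],[0.5,-0.75,0,0],[0,0,0.5,0],[0,0,1,0],[0,0,1,0],[0,0,0,0]]]' && python3 g.py 0.696,-0.0603,0.0215,7
```

```text
t: 8.57
tcp_pos: [0.693, -0.0606, 0.0823]
tool_rot: [0.998, 0.061, -0.003, -0.001]
force: [0.7, 0.4, -0.2]
finger_gap: 0.519
gripper_force: 26.8
t 8.57 pos [ 0.693  -0.0606  0.0823] phi 7.0 q6 1.20 gap 0.519 F 26.8
-> 0.696,-0.0603,0.0215,7 shift [0.12 0.   2.43] turn -0.01
```

```bash
python3 -m handwheel '[[[0.1,0,0.6,0],[0,0,0.6,0],[0,0,0.5,0],[0,0,0.3,0],[0,0,0.2,0],[0,0,0.1,0],[0,0,0,0],[0,0,0,0]]]' && python3 g.py 0.696,-0.0603,0.0205,7
```

```text
t: 9.57
tcp_pos: [0.6985, -0.0601, 0.0285]
tool_rot: [0.998, 0.061, 0.0, 0.0]
force: [-0.3, -0.2, -0.6]
finger_gap: 0.522
gripper_force: 26.8
t 9.57 pos [ 0.6985 -0.0601  0.0285] phi 7.0 q6 1.20 gap 0.522 F 26.8
-> 0.696,-0.0603,0.0205,7 shift [-0.1  -0.    0.32] turn 0.00
```

```bash
python3 -m handwheel '[[[-0.05,0,0.12,0],[0,0,0.08,0],[0,0,0.06,0],[0,0,0.04,0],[0,0,0,0]]]' && python3 -m handwheel '[[[0,0,0.03,0],[0,0,0.03,0],[0,0,0,0]]]'
```

```text
t: 10.2
tcp_pos: [0.697, -0.0602, 0.0206]
tool_rot: [0.998, 0.061, 0.0, 0.0]
force: [-0.1, 0.7, -1.0]
finger_gap: 0.52
gripper_force: 26.8
t: 10.58
tcp_pos: [0.6971, -0.0602, 0.0205]
tool_rot: [0.998, 0.061, 0.0, 0.0]
force: [-3.4, 0.3, 7.2]
finger_gap: 0.522
gripper_force: 27.6
```

```bash
python3 -m handwheel '[[[0,0,0,0],[0,0,0,0],[0,0,0,0],[0,0,-0.3,0],[0,0,-0.6,0],[0,0,-1,0],[0,0,-1,0],[0,0,-1,0],[0,0,-1,0],[0,0,-0.5,0],[0,0,0,0]]]' 65 && python3 -m handwheel '[[[-0.5,0.75,0,-1],[-0.5,0.75,0,-1],[-0.5,0.7,0,-1],[-0.5,0.75,0,-1],[-0.5,0.75,0,-1],[0,0,0,-1],[0,0,0,-1]]]' 85.4
python3 - <<'E'
from h import *
p,d=snap('top'); p,d=snap('scene'); save(cv2.resize(p[140:420,150:430],None,fx=2.1,fy=2.1),'s3.png')
P=cloud('scene')
for U,lo,hi in [((slice(320,400),slice(170,250)),.036,.048),((slice(240,335),slice(205,310)),.06,.072),((slice(240,335),slice(205,310)),.032,.042)]:
    A=P[U];q=A[(A[...,2]>lo)&(A[...,2]<hi)];print(len(q),np.round(np.median(q,0),4),cv2.minAreaRect((q[:,:2]*1000).astype(np.float32)))
E
python3 g.py
```

```text
t: 11.95
tcp_pos: [0.6976, -0.0603, 0.1557]
tool_rot: [0.998, 0.061, 0.001, 0.0]
force: [1.0, -0.5, -1.2]
finger_gap: 0.757
gripper_force: 0.0
t: 12.82
tcp_pos: [0.6672, -0.1671, 0.1524]
tool_rot: [0.909, 0.416, -0.001, -0.001]
force: [-0.1, 0.5, 0.3]
finger_gap: 0.998
gripper_force: 0.0
1039 [ 0.6983 -0.0564  0.0433] ((687.0782470703125, -37.820281982421875), (57.200721740722656, 104.99038696289062), 30.108980178833008)
1208 [ 0.6273 -0.1823  0.0681] ((629.6085815429688, -185.56690979003906), (67.25646209716797, 58.745391845703125), 36.44520950317383)
934 [ 0.6448 -0.159   0.0381] ((634.96826171875, -187.1276397705078), (101.29513549804688, 64.50772857666016), 56.46428298950195)
t 12.93 pos [ 0.6674 -0.1667  0.1525] phi 49.0 q6 0.31 gap 0.996 F 0.0
```

View pics/s3.png

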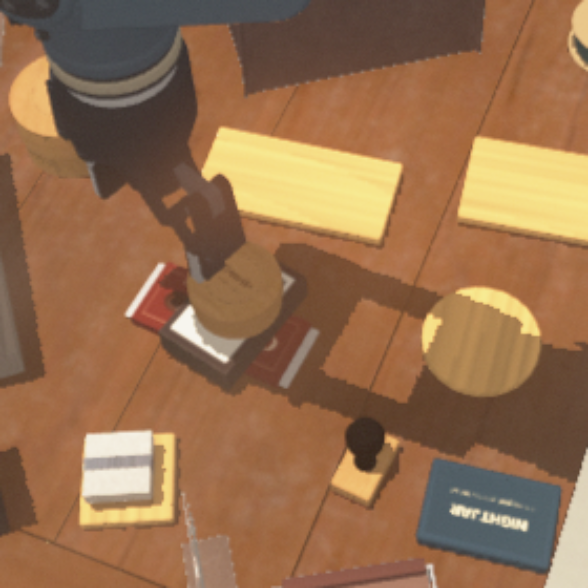

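Run:
```python
from h import *
print(ray('scene',[206.2],[361.9],.042))
for n,U in [('scene',(slice(240,335),slice(205,310))),('top',(slice(160,235),slice(260,325)))]:
    P=cloud(n)[U];p=np.load(n+'.npz')['p'][U].astype(int)
    m=(P[...,2]>.062)&(P[...,2]<.072)&(p[...,0]-p[...,2]>30)
    q=P[m]
    print(n,len(q),cv2.minEnclosingCircle((q[:,:2]*1000).astype(np.float32)), cv2.minAreaRect((q[:,:2]*1000).astype(np.float32)))
    if n=='scene':
        A=cloud(n)[330:400,180:240].reshape(-1,3);pp=np.load(n+'.npz')['p'][330:400,180:240].reshape(-1,3).astype(int)
        q=A[(A[:,2]>.036)&(A[:,2]<.048)&(pp.min(1)>110)]; print('sq',len(q),np.median(q,0),cv2.minAreaRect((q[:,:2]*1000).astype(np.float32)))
```

```text
[[ 0.69766986 -0.05645402]]
scene 1185 ((632.1453247070312, -189.9846954345703), 34.60620880126953) ((629.7659912109375, -185.7800750732422), (67.25646209716797, 58.21540451049805), 36.44520950317383)
sq 1023 [ 0.69863531 -0.05646749  0.04331586] ((699.1928100585938, -58.49494171142578), (45.67186737060547, 47.11511993408203), 6.243229389190674)
top 924 ((630.2861938476562, -191.17926025390625), 34.262298583984375) ((629.6671752929688, -191.4945526123047), (66.90156555175781, 66.84994506835938), 46.96035385131836)
```

The square box sits centred on its board to within about 2 mm. The round box is at (0.631, -0.190).

```bash
python3 g.py 0.631,-0.1905,0.047,49
```

```text
t 12.93 pos [ 0.6674 -0.1667  0.1525] phi 49.0 q6 0.31 gap 0.996 F 0.0
-> 0.631,-0.1905,0.047,49 shift [-1.67 -0.47  4.22] turn -0.00
```

```bash
python3 -m handwheel '[[[-0.83,-0.24,0,0],[-0.84,-0.23,0,0],[0,0,0.8,0],[0,0,0.8,0],[0,0,0.4,0],[0,0,0,0],[0,0,0,0]]]' && python3 g.py 0.631,-0.1905,0.047,49
```

```text
t: 13.8
tcp_pos: [0.6325, -0.1907, 0.1046]
tool_rot: [0.91, 0.415, 0.0, 0.0]
force: [1.0, -0.1, -0.7]
finger_gap: 1.003
gripper_force: 0.0
t 13.80 pos [ 0.6325 -0.1907  0.1046] phi 49.0 q6 0.25 gap 1.003 F 0.0
-> 0.631,-0.1905,0.047,49 shift [-0.03 -0.05  2.3 ] turn -0.00
```

```bash
python3 -m handwheel '[[[-0.03,-0.05,0.5,0],[0,0,0.5,0],[0,0,0.4,0],[0,0,0.4,0],[0,0,0.3,0],[0,0,0.1,0],[0,0,0,0],[0,0,0,0]]]' && python3 -m handwheel '[[[0,0,0,0],[0,0,0,0],[0,0,0,0],[0,0,0,0]]]' 55 25 && python3 g.py
```

```text
t: 14.8
tcp_pos: [0.6309, -0.1905, 0.0495]
tool_rot: [0.91, 0.415, 0.0, 0.0]
force: [0.3, 0.9, -0.7]
finger_gap: 1.0
gripper_force: 0.0
t: 15.3
tcp_pos: [0.631, -0.1906, 0.0498]
tool_rot: [0.91, 0.415, 0.0, 0.0]
force: [-1.3, -0.2, 5.9]
finger_gap: 0.781
gripper_force: 28.3
t 15.30 pos [ 0.631  -0.1906  0.0498] phi 49.0 q6 0.25 gap 0.781 F 28.3
```

```bash
python3 -m handwheel '[[[0,0,-0.3,0],[0,0,-0.6,0],[0,0,-1,0],[0,0,-1,0],[0,0,0,0]]]' && python3 g.py 0.4525,-0.182,0.11,49
```

```text
t: 15.92
tcp_pos: [0.6323, -0.1911, 0.1243]
tool_rot: [0.91, 0.415, 0.002, 0.002]
force: [0.1, 0.0, -0.4]
finger_gap: 0.782
gripper_force: 28.6
t 15.93 pos [ 0.6323 -0.1911  0.1243] phi 49.0 q6 0.25 gap 0.782 F 28.6
-> 0.4525,-0.182,0.11,49 shift [-4.44 -5.67  0.57] turn 0.00
```

```bash
python3 -m handwheel '[[[-0.55,-0.7,0,0],[-0.55,-0.7,0,0],[-0.55,-0.71,0,0],[-0.56,-0.71,0,0],[-0.55,-0.71,0,0],[-0.55,-0.71,0,0],[-0.55,-0.71,0,0],[-0.55,-0.71,0,0],[0,0,0.6,0],[0,0,0.8,0],[0,0,0,0],[0,0,0,0]]]' && python3 g.py 0.4525,-0.182,0.0285,49
```

```text
t: 17.42
tcp_pos: [0.4515, -0.1807, 0.0866]
tool_rot: [0.91, 0.415, -0.0, -0.0]
force: [1.0, -0.5, -0.8]
finger_gap: 0.779
gripper_force: 28.9
t 17.43 pos [ 0.4515 -0.1807  0.0866] phi 49.0 q6 0.10 gap 0.779 F 28.9
-> 0.4525,-0.182,0.0285,49 shift [-0.01  0.06  2.32] turn 0.00
```

```bash
python3 -m handwheel '[[[0,0.06,0.5,0],[0,0,0.6,0],[0,0,0.5,0],[0,0,0.3,0],[0,0,0.2,0],[0,0,0.1,0],[0,0,0.05,0],[0,0,0,0]]]' && python3 -m handwheel '[[[0,0,0.04,0],[0,0,0.04,0],[0,0,0,0]]]'
```

```text
t: 18.42
tcp_pos: [0.4527, -0.1818, 0.0305]
tool_rot: [0.91, 0.415, 0.0, 0.0]
force: [0.2, 0.8, -2.1]
finger_gap: 0.779
gripper_force: 28.9
t: 18.8
tcp_pos: [0.4526, -0.1817, 0.0283]
tool_rot: [0.91, 0.415, 0.0, 0.0]
force: [0.5, -0.0, -0.6]
finger_gap: 0.782
gripper_force: 28.9
```

```bash
python3 -m handwheel '[[[0,0,0.04,0],[0,0,0.03,0],[0,0,0,0]]]'
```

```text
t: 19.18
tcp_pos: [0.4526, -0.1817, 0.0268]
tool_rot: [0.91, 0.415, 0.0, 0.0]
force: [-0.6, -0.1, 2.5]
finger_gap: 0.783
gripper_force: 29.2
```

```bash
python3 -m handwheel '[[[0,0,0.02,0],[0,0,0,0],[0,0,0,0],[0,0,0,0],[0,0,-0.3,0],[0,0,-0.6,0],[0,0,-1,0],[0,0,-1,0],[0,0,-1,0],[0,0,-1,0],[0,0,-0.5,0]]]' 85.4 && python3 g.py 0.5,-0.31,0.155,49
python3 - <<'E'
from h import *
p,d=snap('scene');P=cloud('scene');p=p.astype(int)
for nm,U,lo,hi in [('rd',(slice(255,345),slice(330,430)),.036,.052),('carton',(slice(240,335),slice(205,310)),.031,.043)]:
    q=P[U][(P[U][...,2]>lo)&(P[U][...,2]<hi)]; f=(q[:,:2]*1000).astype(np.float32);print(nm,len(q),np.median(q,0),cv2.minAreaRect(f),cv2.minEnclosingCircle(f))
save(cv2.resize(p[140:420,150:430].astype(np.uint8),None,fx=2.1,fy=2.1),'s4.png')
E
```

```text
t: 20.55
tcp_pos: [0.4531, -0.182, 0.1633]
tool_rot: [0.91, 0.415, 0.001, 0.001]
force: [-0.1, -0.6, 0.4]
finger_gap: 1.0
gripper_force: 0.0
t 20.55 pos [ 0.4531 -0.182   0.1633] phi 49.0 q6 0.10 gap 1.000 F 0.0
-> 0.5,-0.31,0.155,49 shift [-2.63  4.77  0.33] turn 0.00
rd 1498 [ 0.45385803 -0.1782159   0.04494223] ((453.6440734863281, -180.86865234375), (67.59046173095703, 67.33692932128906), 51.48252487182617) ((452.6228332519531, -181.05099487304688), 35.45301055908203)
carton 2375 [ 0.63564985 -0.18438239  0.03827185] ((635.693603515625, -187.4376220703125), (100.25847625732422, 63.75770568847656), 58.80424880981445) ((636.07958984375, -188.27001953125), 57.470245361328125)
```

View pics/s4.png

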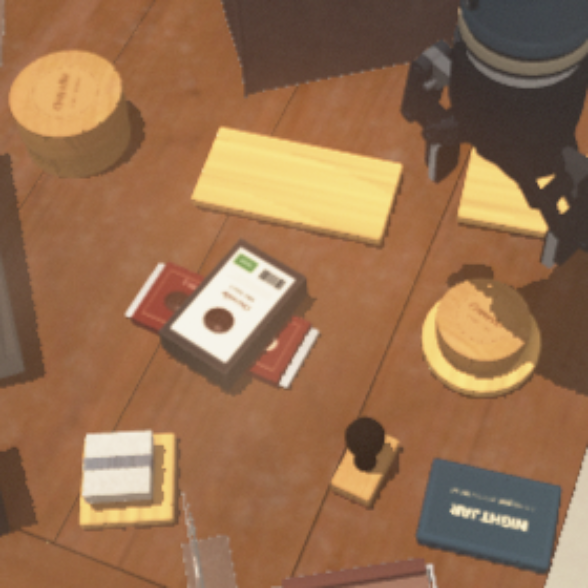

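The round box is centred on its board, and the carton is fully visible at crop (232,312).

```bash
python3 g.py 0.6345,-0.187,0.1,58.3
```

```text
t 20.60 pos [ 0.4536 -0.1823  0.1639] phi 49.0 q6 0.10 gap 0.999 F 0.0
-> 0.6345,-0.187,0.1,58.3 shift [4.6  5.59 2.56] turn -1.55
```

```bash
python3 -m handwheel '[[[0.57,0.7,0,0],[0.57,0.7,0,0],[0.57,0.7,0,0],[0.57,0.7,0,0],[0.58,0.7,0,0],[0.58,0.7,0,0],[0.58,0.7,0,0],[0.58,0.69,0,0],[0,0,0.8,-0.75],[0,0,0.9,-0.8],[0,0,0.7,0],[0,0,0.4,0],[0,0,0,0],[0,0,0,0]]]' && python3 g.py 0.6345,-0.187,0.019,58.3
```

```text
t: 22.35
tcp_pos: [0.634, -0.1869, 0.0918]
tool_rot: [0.873, 0.487, 0.0, 0.001]
force: [-0.0, -1.0, 0.1]
finger_gap: 1.001
gripper_force: 0.0
t 22.35 pos [ 0.634  -0.1869  0.0918] phi 58.3 q6 0.10 gap 1.001 F 0.0
-> 0.6345,-0.187,0.019,58.3 shift [0.01 0.02 2.91] turn -0.00
```

```bash
python3 -m handwheel '[[[0,0,0.6,0],[0,0,0.6,0],[0,0,0.6,0],[0,0,0.5,0],[0,0,0.3,0],[0,0,0.15,0],[0,0,0.1,0],[0,0,0,0],[0,0,0,0]]]' && python3 -m handwheel '[[[0,0,0,0],[0,0,0,0],[0,0,0,0],[0,0,0,0]]]' 50 25 && python3 g.py
```

```text
t: 23.48
tcp_pos: [0.6338, -0.1867, 0.0203]
tool_rot: [0.873, 0.487, 0.0, 0.0]
force: [-0.4, 0.3, -1.0]
finger_gap: 1.002
gripper_force: 0.0
t: 23.98
tcp_pos: [0.6339, -0.1868, 0.0203]
tool_rot: [0.873, 0.487, 0.0, 0.0]
force: [-0.1, -0.5, 4.3]
finger_gap: 0.716
gripper_force: 28.7
t 23.98 pos [ 0.6339 -0.1868  0.0203] phi 58.3 q6 0.10 gap 0.716 F 28.7
```

```bash
python3 -m handwheel '[[[0,0,-0.3,0],[0,0,-0.6,0],[0,0,-1,0],[0,0,-1,0],[0,0,-1,0.35],[0,0,0,1],[0,0,0,1],[0,0,0,1],[0,0,0,1],[0,0,0,1],[0,0,0,1],[0,0,0,1],[0,0,0,1],[0,0,0,1],[0,0,0,1],[0,0,0,1],[0,0,0,0]]]' && python3 g.py 0.4055,-0.320,0.12,-9.8
```

```text
t: 26.1
tcp_pos: [0.6334, -0.1865, 0.1179]
tool_rot: [0.996, -0.085, 0.0, 0.0]
force: [-0.1, -0.0, -1.4]
finger_gap: 0.718
gripper_force: 28.2
t 26.10 pos [ 0.6334 -0.1865  0.1179] phi -9.7 q6 1.29 gap 0.718 F 28.2
-> 0.4055,-0.320,0.12,-9.8 shift [-8.08  6.8  -0.08] turn 0.01
```

```bash
python3 -m handwheel '[[[-0.81,0.68,0,0],[-0.81,0.68,0,0],[-0.81,0.68,0,0],[-0.81,0.68,0,0],[-0.81,0.68,0,0],[-0.81,0.68,0,0],[-0.81,0.68,0,0],[-0.81,0.68,0,0],[-0.8,0.68,0,0],[-0.8,0.68,0,0],[0,0,0.7,0],[0,0,0.8,0],[0,0,0.5,0],[0,0,0,0],[0,0,0,0]]]' && python3 g.py 0.4055,-0.320,0.0233,-9.8
```

```text
t: 27.98
tcp_pos: [0.4059, -0.32, 0.0678]
tool_rot: [0.996, -0.085, 0.0, 0.0]
force: [-0.0, 0.3, -1.4]
finger_gap: 0.719
gripper_force: 28.1
t 27.98 pos [ 0.4059 -0.32    0.0678] phi -9.8 q6 0.86 gap 0.719 F 28.1
-> 0.4055,-0.320,0.0233,-9.8 shift [-0.02  0.    1.78] turn 0.01
```

```bash
python3 -m handwheel '[[[0,0,0.6,0],[0,0,0.5,0],[0,0,0.3,0],[0,0,0.2,0],[0,0,0.1,0],[0,0,0.04,0],[0,0,0,0],[0,0,0,0]]]' && python3 -m handwheel '[[[0,0,0.04,0],[0,0,0.04,0],[0,0,0,0]]]'
```

```text
t: 28.98
tcp_pos: [0.4056, -0.3199, 0.0241]
tool_rot: [0.996, -0.085, 0.0, 0.0]
force: [-0.8, -0.1, -0.8]
finger_gap: 0.719
gripper_force: 28.2
t: 29.35
tcp_pos: [0.4057, -0.32, 0.0233]
tool_rot: [0.996, -0.085, 0.0, 0.0]
force: [-0.6, 0.8, 10.7]
finger_gap: 0.715
gripper_force: 29.4
```

```bash
python3 -m handwheel '[[[0,0,0,0],[0,0,0,0],[0,0,0,0],[0,0,-0.3,0],[0,0,-0.6,0],[0,0,-1,0],[0,0,-1,0],[0,0,-1,0],[0,0,-1,0],[0,0,0,0]]]' 80
python3 - <<'E'
from h import *
for n,ca,ba in [('scene',(slice(195,265),slice(355,455)),(slice(245,340),slice(195,310))),('top',(slice(275,350),slice(325,385)),(slice(155,240),slice(260,325)))]:
    p,d=snap(n);P=cloud(n);p=p.astype(int)
    q=P[ca][(P[ca][...,2]>.034)&(P[ca][...,2]<.046)]
    print(n,'carton',len(q),cv2.minAreaRect((q[:,:2]*1000).astype(np.float32)) if len(q) else '')
    v,u=np.nonzero((P[ba][...,2]>.0065)&(P[ba][...,2]<.016)); A=P[ba][v,u]
    m=np.zeros(P[ba].shape[:2],np.uint8); m[v,u]=1; m=cv2.morphologyEx(m,cv2.MORPH_OPEN,np.ones((3,3)))
    k,l,st,_=cv2.connectedComponentsWithStats(m); j=1+st[1:,4].argmax(); q=P[ba][l==j]; q=q[np.isfinite(q[:,0])]
    print(n,'bar',len(q),np.median(q,0),cv2.minAreaRect((q[:,:2]*1000).astype(np.float32)))
    if n=='scene': save(cv2.resize(p[140:420,150:460].astype(np.uint8),None,fx=2.1,fy=2.1),'s5.png')
E
```

```text
t: 30.6
tcp_pos: [0.4065, -0.3209, 0.1469]
tool_rot: [0.996, -0.085, 0.002, 0.002]
force: [-0.5, 0.0, -0.4]
finger_gap: 0.941
gripper_force: 0.0
scene carton 1973 ((406.073974609375, -317.56915283203125), (65.08534240722656, 98.15483093261719), 80.35371398925781)
scene bar 2596 [ 0.64601757 -0.18629203  0.01221902] ((648.2044067382812, -188.63003540039062), (58.01636505126953, 136.1190948486328), 66.62651824951172)
top carton 222 ((400.7586975097656, -292.7132873535156), (102.17720794677734, 39.85740280151367), 11.092954635620117)
top bar 1593 [ 0.64350941 -0.18939697  0.01135026] ((644.836181640625, -189.2838897705078), (56.57914733886719, 129.96034240722656), 66.85831451416016)
```

View pics/s5.png

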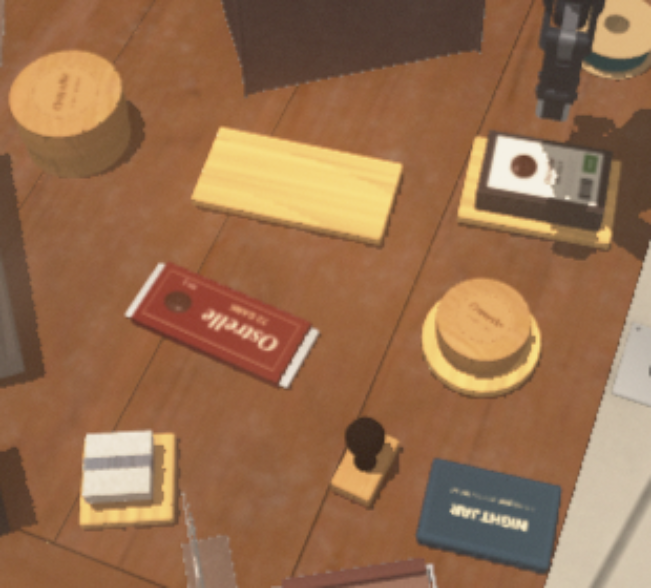

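All three articles placed so far look good. The bar lies free at (0.6465, -0.189), along -23.3°.

```bash
python3 g.py 0.6465,-0.189,0.06,-23.3
```

```text
t 30.70 pos [ 0.4054 -0.3196  0.1447] phi -9.8 q6 0.86 gap 0.938 F 0.0
-> 0.6465,-0.189,0.06,-23.3 shift [ 8.61 -6.79  3.39] turn 2.25
```

```bash
python3 -m handwheel '[[[0.86,-0.68,0,0],[0.86,-0.68,0,0],[0.86,-0.68,0,0],[0.86,-0.68,0,0],[0.86,-0.68,0,0],[0.86,-0.68,0,0],[0.86,-0.68,0,0],[0.86,-0.68,0,0],[0.86,-0.68,0,0],[0.87,-0.67,0,0],[0,0,0.8,0.75],[0,0,1,0.75],[0,0,1,0.75],[0,0,0.6,0],[0,0,0,0],[0,0,0,0]]]' 70 && python3 g.py 0.6465,-0.189,0.010,-23.3
```

```text
t: 32.7
tcp_pos: [0.647, -0.1894, 0.0598]
tool_rot: [0.979, -0.202, 0.001, 0.0]
force: [0.3, -0.6, -0.4]
finger_gap: 0.82
gripper_force: 0.0
t 32.70 pos [ 0.647  -0.1894  0.0598] phi -23.3 q6 1.53 gap 0.820 F 0.0
-> 0.6465,-0.189,0.010,-23.3 shift [-0.03 -0.01  1.99] turn 0.01
```

```bash
python3 -m handwheel '[[[-0.02,0,0.6,0],[0,0,0.6,0],[0,0,0.4,0],[0,0,0.2,0],[0,0,0.15,0],[0,0,0.1,0],[0,0,0,0],[0,0,0,0]]]' && python3 -m handwheel '[[[0,0,0.06,0],[0,0,0.06,0],[0,0,0.06,0],[0,0,0,0]]]'
```

```text
t: 33.7
tcp_pos: [0.6463, -0.189, 0.0084]
tool_rot: [0.979, -0.202, 0.0, 0.0]
force: [-0.0, -0.1, -0.5]
finger_gap: 0.82
gripper_force: 0.0
t: 34.2
tcp_pos: [0.6459, -0.1888, 0.0034]
tool_rot: [0.979, -0.202, -0.0, -0.0]
force: [0.1, 0.1, 0.2]
finger_gap: 0.818
gripper_force: 0.0
```

```bash
python3 -m handwheel '[[[0,0,0.06,0],[0,0,0.06,0],[0,0,0.06,0],[0,0,0,0],[0,0,0,0]]]' 62 && python3 -m handwheel '[[[0,0,0.05,0],[0,0,0.05,0],[0,0,0,0]]]'
```

```text
t: 34.83
tcp_pos: [0.6461, -0.1889, -0.0009]
tool_rot: [0.979, -0.202, 0.0, -0.0]
force: [-1.3, -1.1, 0.4]
finger_gap: 0.726
gripper_force: 0.0
t: 35.2
tcp_pos: [0.646, -0.1889, -0.0036]
tool_rot: [0.979, -0.202, -0.0, -0.0]
force: [-0.3, 0.1, 0.1]
finger_gap: 0.723
gripper_force: 0.0
```

```bash
python3 -m handwheel '[[[0,0,0.05,0],[0,0,0.04,0],[0,0,0,0]]]' && python3 -m handwheel '[[[0,0,0,0],[0,0,0,0],[0,0,0,0],[0,0,0,0]]]' 45 30
```

```text
t: 35.58
tcp_pos: [0.6461, -0.1889, -0.0054]
tool_rot: [0.979, -0.202, 0.0, 0.0]
force: [-0.2, 0.7, 1.3]
finger_gap: 0.727
gripper_force: 1.1
t: 36.08
tcp_pos: [0.647, -0.1893, -0.0039]
tool_rot: [0.979, -0.202, 0.001, 0.0]
force: [-1.1, 0.1, 8.2]
finger_gap: 0.648
gripper_force: 37.1
```

```bash
python3 -m handwheel '[[[0,0,-0.2,0],[0,0,-0.4,0],[0,0,-0.8,0],[0,0,-1,-0.97],[0,0,-0.6,-1],[0,0,0,0],[0,0,0,0]]]' && python3 g.py 0.5985,-0.3175,0.07,-11.5
python3 - <<'E'
from h import *
p,d=snap('scene'); save(cv2.resize(p[140:420,150:430],None,fx=2.1,fy=2.1),'s6.png')
E
```

```text
t: 36.95
tcp_pos: [0.6457, -0.1888, 0.0693]
tool_rot: [0.995, -0.101, -0.0, -0.0]
force: [-0.3, 0.5, -1.2]
finger_gap: 0.644
gripper_force: 32.1
t 36.95 pos [ 0.6457 -0.1888  0.0693] phi -11.6 q6 1.32 gap 0.644 F 32.1
-> 0.5985,-0.3175,0.07,-11.5 shift [-0.82  5.42 -0.03] turn -0.01
```

View pics/s6.png

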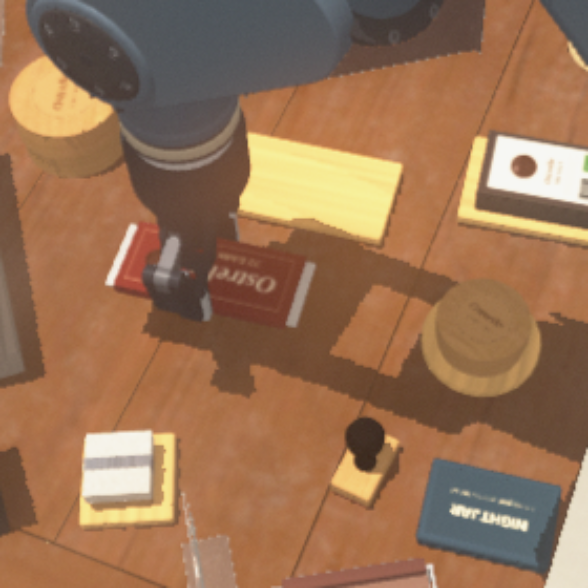

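The bar is gripped level in the middle. I'm carrying it to the long board.

```bash
python3 -m handwheel '[[[-0.1,0.7,0,0],[-0.1,0.7,0,0],[-0.1,0.7,0,0],[-0.1,0.7,0,0],[-0.1,0.7,0,0],[-0.1,0.7,0,0],[-0.12,0.7,0,0],[-0.1,0.5,0,0],[0,0,0.7,0],[0,0,0.6,0],[0,0,0,0],[0,0,0,0]]]' && python3 g.py 0.5985,-0.3175,0.0101,-11.5
```

```text
t: 38.5
tcp_pos: [0.5993, -0.3164, 0.0363]
tool_rot: [0.995, -0.1, -0.0, -0.0]
force: [0.4, -0.3, -0.1]
finger_gap: 0.65
gripper_force: 32.2
t 38.50 pos [ 0.5993 -0.3164  0.0363] phi -11.4 q6 1.12 gap 0.650 F 32.2
-> 0.5985,-0.3175,0.0101,-11.5 shift [-0.02  0.05  1.05] turn 0.01
```

```bash
python3 -m handwheel '[[[-0.02,0.05,0.4,0],[0,0,0.3,0],[0,0,0.15,0],[0,0,0.08,0],[0,0,0,0],[0,0,0,0]]]' && python3 -m handwheel '[[[0,0,0.04,0],[0,0,0.04,0],[0,0,0,0]]]'
```

```text
t: 39.25
tcp_pos: [0.5985, -0.3184, 0.0138]
tool_rot: [0.995, -0.1, 0.0, 0.0]
force: [1.1, -0.5, -1.0]
finger_gap: 0.644
gripper_force: 32.2
t: 39.62
tcp_pos: [0.5983, -0.3182, 0.0115]
tool_rot: [0.995, -0.1, -0.0, -0.0]
force: [-0.8, -0.3, -0.6]
finger_gap: 0.647
gripper_force: 32.2
```

```bash
python3 -m handwheel '[[[0,0,0.04,0],[0,0,0.03,0],[0,0,0,0]]]'
```

```text
t: 40.0
tcp_pos: [0.5984, -0.3183, 0.0102]
tool_rot: [0.995, -0.1, 0.0, 0.0]
force: [-1.4, -0.2, 0.8]
finger_gap: 0.644
gripper_force: 34.0
```

```bash
python3 -m handwheel '[[[0,0,0.02,0],[0,0,0,0]]]' && python3 -m handwheel '[[[0,0,0,0],[0,0,0,0],[0,0,0,0],[0,0,-0.2,0],[0,0,-0.5,0],[0,0,-1,0],[0,0,-1,0],[0,0,-1,0],[0,0,-1,0],[0,0,-1,0],[-0.8,-0.4,0,0],[-0.9,-0.4,0,0],[-0.9,-0.4,0,0],[-0.9,-0.4,0,0],[-0.9,-0.4,0,0],[0,0,0,0]]]' 66
python3 - <<'E'
from h import *
p,d=snap('scene');P=cloud('scene');save(cv2.resize(p[140:420,150:460],None,fx=2.1,fy=2.1),'s7.png')
pi=p.astype(int);red=((pi[...,0]-pi[...,1]>60)&(pi[...,1]<90)&(P[...,2]>.018)&(P[...,2]<.032)); red[:190]=0;red[270:]=0;red[:,:230]=0;red[:,355:]=0
q=P[red];print(len(q),np.median(q,0),cv2.minAreaRect((q[:,:2]*1000).astype(np.float32)))
print(sense()['t'])
E
```

```text
t: 40.25
tcp_pos: [0.5984, -0.3183, 0.0102]
tool_rot: [0.995, -0.1, 0.0, 0.0]
force: [-0.9, 0.6, 4.1]
finger_gap: 0.643
gripper_force: 35.8
t: 42.25
tcp_pos: [0.4994, -0.2463, 0.1527]
tool_rot: [0.995, -0.1, -0.0, -0.0]
force: [-0.1, 0.1, 0.3]
finger_gap: 0.771
gripper_force: 0.0
1515 [ 0.60175652 -0.31398295  0.02632533] ((600.0523071289062, -315.5689392089844), (57.81455993652344, 123.16548156738281), 78.64894104003906)
42.3
```

View pics/s7.png

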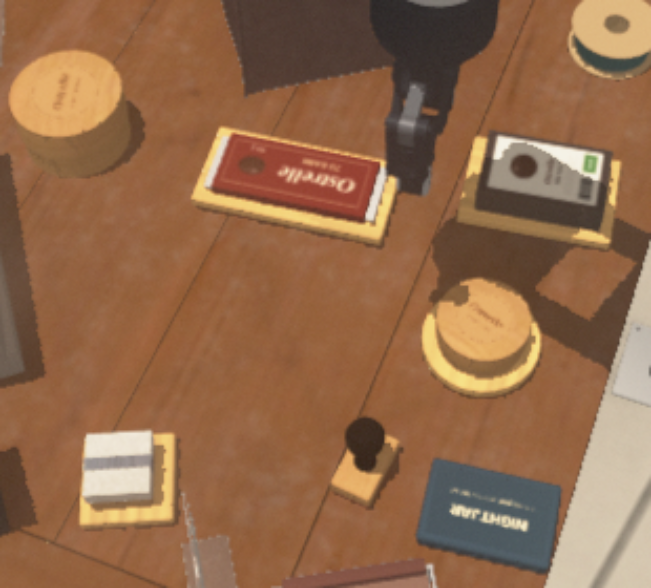

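The bar lies centred and squared at (0.600, -0.316), against a board centre of (0.600, -0.317) in the same view. All four articles are in place, the stamp is where it was, and the gripper is clear.

```bash
python3 -m handwheel '[[[0,0,0,0],[0,0,0,0]]]' && python3 -c "from station import sign_off; print(sign_off())"
```

```text
t: 42.55
tcp_pos: [0.5015, -0.2482, 0.152]
tool_rot: [0.995, -0.1, 0.001, 0.0]
force: [0.6, 0.0, 0.8]
finger_gap: 0.773
gripper_force: 0.0
the job is handed in; nothing more can be done
None
```

I set out all four articles in order on their own boards, each measured within about 3 mm of its board centre and squared up, with the stamp untouched, and handed the job in at about 42.6 s; sign-off returned no verdict.

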